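# Set up the blood-smear staining station

## Robot

A 6-joint arm with a two-finger parallel gripper is mounted at the origin on the work surface. World frame = base frame: x ahead of the robot, y to its left, z up, the work surface at z = 0. Lengths are in m, angles in rad, forces in N, time in s.
With the tool pointing down it reaches from about 0.25 to 0.725 m from the base axis. Payload 4 kg.
Tool frame: the origin (TCP) lies on the mounting face of the last link; the fingertips stand 173 mm ahead of it and the grasp point (between the pads) lies 155 mm ahead of it (pinch_z is the z of the grasp point in the tool frame, in m); z points along the fingers, y is the line along which they close (so a half turn about z gives the same grasp; the last joint's range is limited). The gripper opens to 85 mm and grips with 20 to 120 N. Pads are 22 mm wide; open, the fingers measure 114 mm over their backs; the gripper's body (76 mm by 85 mm) begins 54 mm behind the grasp point. The pads swing forward as they close: fully open they stand 13 mm farther back than shut.
Start: joints at [1.183, 0.241, 0.005, 1.335, 0, 1.571], TCP at [0.189, 0.463, 0.405] pointing down, gripper open.
Joint ranges: [-2.72, 2.72], [-1.05, 1.87], [-1.09, 1.28], [-1.99, 2.15], [-1.42, 1.44], [-3.14, 3.14]. Speed limits (rad/s): [2.79, 2.79, 3.14, 3.14, 3.14, 3.14].

## Interface

Orientations are given as a rotation vector (axis times angle).
In Python, from workcell import * gives the robot as it stands.
- The arm moves only by the tool move_arm, never from a script. Its argument "increments" is a list of rows, each a list of 7 numbers: the turn, a rotation vector about the world's x, y, z normalised to -1 to 1, where 1 is 0.5 rad, then the shift along the world's x, y, z normalised to -1 to 1, where 1 is 0.8 m, then the opening, from 0 (shut) to 1 (fully open). In form: [[rx, ry, rz, x, y, z, grip], ...]. A call has 1 to 20 rows; each row shifts and turns the commanded pose from where the row before left it; what a row does not reach is not made up. A row lasts 1/12 s, in which the tool goes at most 41.7 mm and 7.16 degrees, less where a joint would pass 70% of its speed; a pose out of reach is approached as far as the arm can. A call with a number of a shift or a turn outside -1 to 1 is refused whole. A call with a gripper value outside its range is refused whole. The fingers move at their own pace and stop on an object; the grip force is fixed at half the most. Time passes only in rows, so rows that do not move let the fingers close. It gives the time, the measured TCP pose, the force, the opening and the grip force at its end, in the units of the state.
- sense(): the state, without advancing time (a new reading comes with each control period).
- camera(name): name is "scene" or "top" or "wrist"; returns the picture (420x560x3 uint8, red, green, blue); there is no depth.
- camera_model(name): a dict with "mtx" (3x3 intrinsics, pixels), "xyz" and "rotation" of the camera in the world; the wrist camera has in their place "tool_from_camera" (4x4, takes a point from camera to tool coordinates, whose origin is the TCP and whose axes are the flange's). Camera axes: x right, y down, z forward; pixel columns grow to the right and rows downward; lengths in m; the calibration is good to about 2 mm. A picture is of the moment at which its call begins: read the wrist's pose just before it. camera_model takes no time and is no camera call.
- job_done(): hands the job in; it is judged then, once.
The state is a dict: "time_s": time; "q": joint angles; "joint_vel": joint speeds; "joint_efforts": joint torques, N m; "position": TCP position; "tcp_rot": TCP orientation; "contact_force": force on the tool from outside, world axes, zero at the start; "ft_torque": the same for the moment, N m; "opening": finger opening in m; "finger_force": force on a finger pad.
Only numpy, scipy, OpenCV 4.12 (cv2) and the standard library are available. Lean on these libraries where they do the work, as an engineer would, in place of code of your own. Each camera call takes 0.05 s, during which the arm holds its last target. There are 200 camera calls.

## Task

Set up the staining station: stand the large bottle in the large round tray and the small dropper bottle in the small round tray, put the lidded staining dish flat in the rectangular tray, and press the empty tube-rack block down onto the two studs of the white base until it is fully home. Leave the beaker and the tally counter standing where they are.

Things in the scene. Friction and masses are not known exactly. Their poses are not given: they have to be found in the camera images.
- stain_bottle: Large round bottle of brown glass with a paper label and black cap, standing: body diameter 56 mm, 98 mm tall with cap, straight-sided from the foot to 55 mm up, about 0.22 kg. Origin at the centre of its underside, z up.
- dropper_bottle: Small round brown glass dropper bottle with black cap, standing: body diameter 32 mm, 64 mm tall with cap, straight-sided from the foot to 35 mm up, about 0.05 kg. Origin at the centre of its underside, z up.
- staining_dish: Lidded slide-staining dish, a closed grey box with a black lid: 48 mm (its x) by 92 mm (its y), 54 mm high plus a 6 mm ridge along y on the lid (60 mm in all), straight sides, the lid is fast, about 0.2 kg. Origin at the centre of its underside, z up.
- rack_block: Empty tube-rack block of dull blue-green plastic with a row of four dark wells seen on top (not open): 36 mm (its x) by 100 mm (its y) by 40 mm high, about 0.11 kg. In its underside are two square sockets 18 mm wide and 14 mm deep, centred at y = -30 and +30 mm. Origin at the centre of its underside, z up; it fits its base either way round.
- large_tray: Fixed white round tray for the large bottle: inner diameter 80 mm, outer 90 mm, rim 12 mm high, floor 4 mm thick. Origin at the centre of its underside on the table, z up.
- small_tray: Fixed white round tray for the dropper bottle: inner diameter 52 mm, outer 62 mm, rim 12 mm high, floor 4 mm thick. Origin at the centre of its underside on the table, z up.
- long_tray: Fixed white rectangular tray for the staining dish: inside 68 mm (its x) by 112 mm (its y), walls 4 mm thick, 12 mm high, floor 4 mm thick. Origin at the centre of its underside on the table, z up.
- stud_base: Fixed white base for the tube-rack block: 44 mm (its x) by 108 mm (its y) by 18 mm high, with two studs on top at y = -30 and +30 mm, 15 mm in diameter and 10 mm high, the upper 6 mm tapering to 9 mm. Fully home, the block's underside lies flat on the base's top, 18 mm above the table; there is no snap, 5 to 15 N is plenty. Origin at the centre of its underside on the table, z up.
- beaker: Empty open clear glass beaker standing among the things, rim diameter 64 mm, 75 mm tall, loose, about 0.12 kg; to be left alone. Origin at the centre of its underside, z up.
- tally_counter: Metal hand tally counter lying among the things, 46 by 46 mm, 40 mm high with its thumb button, loose, about 0.14 kg; to be left alone. Origin at the centre of its underside, z up.
Not all that is in view belongs to the job. What is shaped like the staining_dish but purple is not meant. Leave any blue look-alike of the long_tray alone.

How it is judged:
At the end, for the whole second after the job is handed in: Bottles upright and dish flat on their own tray floors, dish lengthwise (0.4 rad); rack block home on both studs (2.5 mm in height, 4 mm sideways, 0.12 rad); all at rest. Beaker and counter upright, within 25 mm of where they were (horizontal distance between stain_bottle and large_tray below 0.0145 m and z of stain_bottle in the frame of large_tray between 0.002 and 0.007 m and angle between each of stain_bottle, dropper_bottle, staining_dish, rack_block's own z axis and vertical below 0.08 rad and linear speed of each of stain_bottle, dropper_bottle, staining_dish, rack_block below 0.02 m/s and horizontal distance between dropper_bottle and small_tray below 0.0125 m and z of dropper_bottle in the frame of small_tray between 0.002 and 0.007 m and horizontal distance between staining_dish and long_tray below 0.016 m and angle between the y axis of staining_dish and the y axis of long_tray, either way round below 0.4 rad and z of staining_dish in the frame of long_tray between 0.002 and 0.007 m and horizontal distance between rack_block and stud_base below 0.004 m and angle between the y axis of rack_block and the y axis of stud_base, either way round below 0.12 rad and z of rack_block in the frame of stud_base between 0.0155 and 0.0205 m and angle between each of beaker, tally_counter's own z axis and vertical below 0.15 rad and distance of each of beaker, tally_counter from where it was at the start of the episode below 0.025 m); the robot touches nothing.
It fails at once if the beaker is tipped over or pushed away (angle between beaker's own z axis and vertical above 0.5 rad or distance of beaker from where it was at the start of the episode above 0.04 m).
It fails at once if the tally counter is tipped over or pushed away (angle between tally_counter's own z axis and vertical above 0.5 rad or distance of tally_counter from where it was at the start of the episode above 0.04 m).
It also fails if it takes over 106 s, if anything falls off the work surface, if the arm or the gripper's body presses on something with over 40 N, if the wrist force passes 120 N, or if a joint passes its speed limit or range.

## Working session

There is one attempt and no reset: what is moved stays moved. The work goes in short steps, Python scripts to look and compute and a tool call to move; the robot and the scene stay as the last step left them, time stands still between calls to the robot, and variables do not carry over. Pictures are saved under pics/ and viewed, at most 14 in all, crops included, and the job is handed in when it is done.

Besides the shell and the picture viewer there is one more tool, called after "Call:" as name(argument=value, ...), one argument or row to a line, values as JSON. move_arm: Moves the arm, as the interface text tells. Its arguments: {"type":"object","properties":{"increments":{"type":"array","items":{"type":"array","items":{"type":"number"}}}},"required":["increments"]}

```bash
mkdir -p pics; ls
cat > h.py <<'E'
from workcell import *
import numpy as np, cv2
from scipy.spatial.transform import Rotation as R
def snap(n,f):
    s=sense(); im=camera(n); cv2.imwrite('pics/'+f+'.png',im[:,:,::-1]); return s,im
E
python3 - <<'E'
from h import *
print(sense())
for n in ('scene','top','wrist'):
    snap(n,n+'0'); print(n,camera_model(n))
E
```

```text
pics
{'time_s': 0.0, 'q': array([ 1.18297543e+00,  2.41429696e-01,  3.73922787e-03,  1.33519120e+00,
       -3.87963932e-05,  1.57077628e+00]), 'joint_vel': array([-0.00134134,  0.00044592, -0.00110934, -0.00065592,  0.0022073 ,
        0.00089003]), 'joint_efforts': array([ 3.47813075e-04, -3.72318184e+01,  2.52407295e+01,  1.68956921e-02,
        6.69438418e-05, -2.72523231e-06]), 'position': array([0.18899233, 0.46262496, 0.40380995]), 'tcp_rot': array([-0.60527573, -3.08236105,  0.00322562]), 'contact_force': array([ 0.06740664, -0.3011822 ,  0.02368193]), 'ft_torque': array([ 0.0260119 , -0.02779838,  0.04239581]), 'finger_force': 0.0, 'opening': 0.08555257402181597}
scene {'mtx': array([[507.40094923,   0.        , 273.91995576],
       [  0.        , 507.40094923, 208.01848997],
       [  0.        ,   0.        ,   1.        ]]), 'xyz': array([ 1.21545001, -0.52593076,  0.74222662]), 'rotation': array([-2.03555114, -0.98759972,  0.51641077])}
top {'mtx': array([[527.75127482,   0.        , 279.18758241],
       [  0.        , 527.75127482, 215.48443619],
       [  0.        ,   0.        ,   1.        ]]), 'xyz': array([0.3445201 , 0.0410008 , 1.23782798]), 'rotation': array([-2.15090733,  2.19914894, -0.11610217])}
wrist {'mtx': array([[314.80679581,   0.        , 282.76447683],
       [  0.        , 314.80679581, 215.62339492],
       [  0.        ,   0.        ,   1.        ]]), 'tool_from_camera': array([[ 2.96290865e-04, -9.48445783e-01, -3.16939283e-01,
         8.23379470e-02],
       [ 9.99999949e-01,  3.18583534e-04, -1.85157192e-05,
        -3.34616456e-04],
       [ 1.18532793e-04, -3.16939261e-01,  9.48445829e-01,
         3.06023805e-02],
       [ 0.00000000e+00,  0.00000000e+00,  0.00000000e+00,
         1.00000000e+00]])}
```

View pics/top0.png

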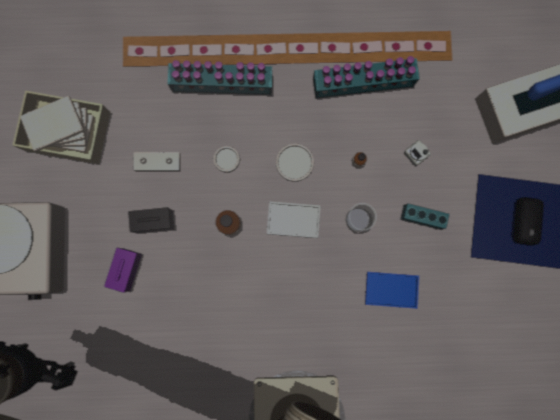

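View pics/scene0.png

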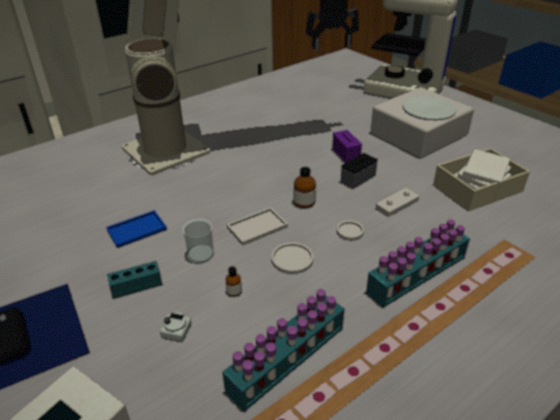

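```bash
cat >> h.py <<'E'
def pose(n,s=None):
    m=camera_model(n)
    if n=='wrist':
        T=np.eye(4); T[:3,:3]=R.from_rotvec(s['tcp_rot']).as_matrix(); T[:3,3]=s['position']
        T=T@m['tool_from_camera']; return m['mtx'],T[:3,:3],T[:3,3]
    return m['mtx'],R.from_rotvec(m['rotation']).as_matrix(),np.array(m['xyz'])
def ray(P,uv):
    K,Rm,c=P; d=Rm@np.linalg.solve(K,[uv[0],uv[1],1]); return c,d/np.linalg.norm(d)
def plane(P,uv,z):
    c,d=ray(P,uv); return c+d*(z-c[2])/d[2]
def proj(P,X):
    K,Rm,c=P; p=K@(Rm.T@(np.asarray(X)-c)); return p[:2]/p[2]
def tri(*rays):
    A=np.zeros((3,3));b=np.zeros(3)
    for c,d in rays:
        M=np.eye(3)-np.outer(d,d);A+=M;b+=M@c
    X=np.linalg.solve(A,b); return X,max(np.linalg.norm((np.eye(3)-np.outer(d,d))@(X-c)) for c,d in rays)
E
python3 - <<'E'
from h import *
t=cv2.imread('pics/top0.png')[125:315,95:455]; s=cv2.imread('pics/scene0.png')[120:345,95:455]
g=lambda i:cv2.resize(np.clip(i*1.5,0,255).astype('u1'),None,fx=1.4,fy=1.4,interpolation=cv2.INTER_CUBIC)
cv2.imwrite('pics/crop.png',np.vstack([g(t),g(s)]))
P=pose('top')
for n,uv,z in [('base',(157,161),.018),('stray',(227,159),.01),('ltray',(295,162),.01),('drop',(360,159),.06),('tally',(418,153),.03),('rack',(426,216),.04),('beaker',(361,218),.05),('long',(293,220),.01),('stain',(228,222),.08),('dish',(150,220),.055),('purple',(122,270),.055)]:
    X=plane(P,uv,z);print(n,X.round(3),np.hypot(*X[:2]).round(3),np.degrees(np.arctan2(X[1],X[0])).round())
E
```

```text
base [0.599 0.312 0.018] 0.675 28.0
stray [0.602 0.149 0.01 ] 0.62 14.0
ltray [ 0.591 -0.011  0.01 ] 0.591 -1.0
drop [ 0.585 -0.157  0.06 ] 0.606 -15.0
tally [ 0.603 -0.298  0.03 ] 0.672 -26.0
rack [ 0.454 -0.306  0.04 ] 0.547 -34.0
beaker [ 0.452 -0.156  0.05 ] 0.478 -19.0
long [ 0.454 -0.003  0.01 ] 0.454 -0.0
stain [0.446 0.143 0.08 ] 0.469 18.0
dish [0.457 0.32  0.055] 0.558 35.0
purple [0.347 0.382 0.055] 0.516 48.0
```

View pics/crop.png

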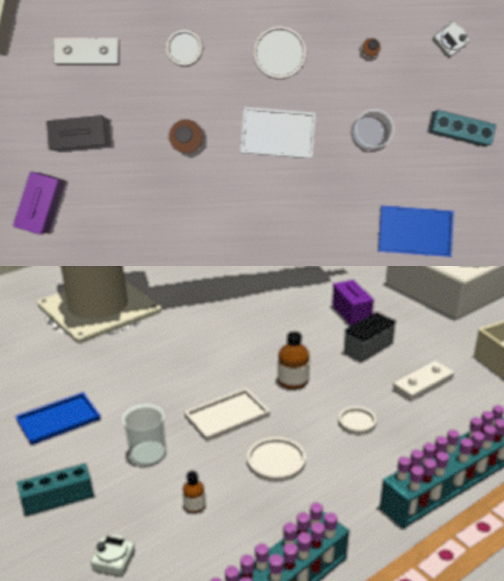

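Dish-shaped candidates are the grey/black one at top px (150,220) and the purple one at (122,270). I take the grey/black one, since purple is excluded. For the long tray I take the white one at (293,220), not the blue one at (392,290). The block is the tube-less one at (426,216). The base is the only bar with two studs, at (157,161). The crop confirms all of these. Next I move to a viewing pose with the closing axis along x.

Call:
move_arm(
  increments=[
    [0,0,-0.236,0.033,-0.025,0,1],
    [0,0,-0.236,0.033,-0.025,0,1],
    [0,0,-0.236,0.033,-0.025,0,1],
    [0,0,-0.236,0.033,-0.025,0,1],
    [0,0,-0.236,0.033,-0.025,0,1],
    [0,0,-0.236,0.033,-0.025,0,1],
    [0,0,-0.236,0.033,-0.025,0,1],
    [0,0,-0.236,0.033,-0.025,0,1],
    [0,0,-0.236,0.033,-0.025,0,1],
    [0,0,-0.236,0.033,-0.025,0,1],
    [0,0,0,0,0,0,1],
    [0,0,0,0,0,0,1],
    [0,0,0,0,0,0,1],
  ],
)

```text
time_s: 1.23
position: [0.4529, 0.2627, 0.4042]
tcp_rot: [-2.217, -2.225, 0.002]
contact_force: [0.0, -0.2, 0.4]
opening: 0.0858
finger_force: 0.0
```

Run:
```python
from h import *
import pickle
s,im=snap('wrist','w1'); pickle.dump(s,open('pics/w1.pkl','wb'));print(s['position'],s['q'])
```

```text
[0.45291069 0.26274986 0.40422851] [5.25578514e-01 2.88328807e-01 6.75453388e-02 1.35136434e+00
 4.31229599e-04 2.09310898e+00]
```

View pics/w1.png

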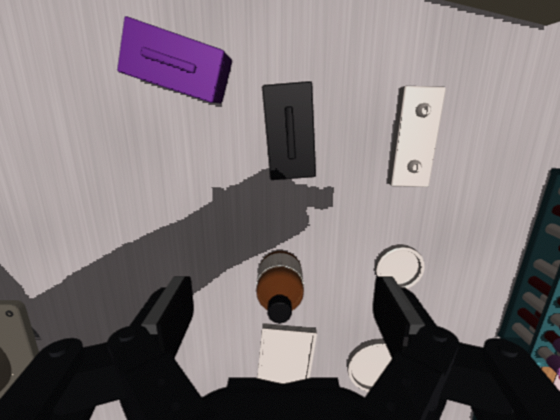

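Call:
move_arm(
  increments=[
    [0,0,0,0.02,-0.05,0,1],
    [0,0,0,0,-0.05,0,1],
    [0,0,0,0,-0.05,0,1],
    [0,0,0,0,0,0,1],
    [0,0,0,0,0,0,1],
    [0,0,0,0,0,0,1],
  ],
)

```text
time_s: 1.78
position: [0.4681, 0.145, 0.405]
tcp_rot: [-2.216, -2.226, -0.001]
contact_force: [0.9, 0.5, 1.4]
opening: 0.0853
finger_force: 0.0
```

```bash
cat >> h.py <<'E'
import pickle
def wsnap(f):
    s,im=snap('wrist',f); pickle.dump(s,open(f'pics/{f}.pkl','wb'));print(s['time_s'],s['position'],R.from_rotvec(s['tcp_rot']).as_matrix()[:,1].round(4))
E
python3 -c "
from h import *
wsnap('w2')"
```

```text
1.7833 [0.46810388 0.14504484 0.40501119] [1.0e+00 4.4e-03 5.0e-04]
```

Call:
move_arm(
  increments=[
    [0,0,0,0,-0.05,0,1],
    [0,0,0,0,-0.05,0,1],
    [0,0,0,0,-0.05,0,1],
    [0,0,0,0,-0.05,0,1],
    [0,0,0,0,0,0,1],
    [0,0,0,0,0,0,1],
    [0,0,0,0,0,0,1],
  ],
)

```text
time_s: 2.42
position: [0.4688, -0.0146, 0.4046]
tcp_rot: [-2.216, -2.226, -0.001]
contact_force: [0.0, -0.1, 0.8]
opening: 0.0853
finger_force: 0.0
```

```bash
python3 -c "
from h import *
wsnap('w3')"
```

```text
2.4167 [ 0.46880634 -0.01459781  0.40464966] [ 1.      0.0046 -0.    ]
```

Call:
move_arm(
  increments=[
    [0,0,0,0,-0.05,0,1],
    [0,0,0,0,-0.05,0,1],
    [0,0,0,0,-0.05,0,1],
    [0,0,0,0,-0.05,0,1],
    [0,0,0,0,-0.05,0,1],
    [0,0,0,0,0,0,1],
    [0,0,0,0,0,0,1],
    [0,0,0,0,0,0,1],
  ],
)

```text
time_s: 3.13
position: [0.4692, -0.2142, 0.4044]
tcp_rot: [-2.215, -2.226, -0.0]
contact_force: [-0.2, -0.3, -0.5]
opening: 0.0853
finger_force: 0.0
```

```bash
python3 -c "
from h import *
wsnap('w4')
v=np.hstack([cv2.imread(f'pics/w{i}.png')[:420] for i in (3,4)]);cv2.imwrite('pics/v34.png',cv2.resize(v,(800,300)))"
```

```text
3.1333 [ 0.46915842 -0.21423258  0.40438715] [ 1.0e+00  5.3e-03 -6.0e-04]
```

View pics/v34.png

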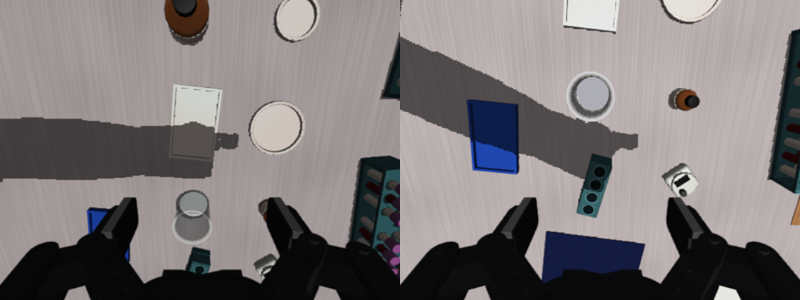

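Run:
```python
from h import *
for f,pts in (('w1',dict(table=(350,60),dish=(275,130),dishside=(305,172),base=(410,130),strayfl=(399,268),bot=(275,270),cap=(280,310),shadow=(220,230))),('w3',dict(lt=(265,140),lt2=(265,200),big=(385,180),glass=(268,280))),('w4',dict(rack=(835-560,230),rackw=(278,240),drop=(392,140),cap=(404,138),tally=(395,252),shadow=(180,130)))):
    im=cv2.imread(f'pics/{f}.png');hsv=cv2.cvtColor(im,cv2.COLOR_BGR2HSV)
    for n,(u,v) in pts.items(): print(f,n,im[v,u],hsv[v,u])
```

```text
w1 table [168 169 178] [  3  14 178]
w1 dish [44 44 46] [ 0 11 46]
w1 dishside [38 36 36] [120  13  38]
w1 base [210 218 224] [ 17  16 224]
w1 strayfl [200 208 219] [ 13  22 219]
w1 bot [15 29 51] [ 12 180  51]
w1 cap [19 17 19] [150  27  19]
w1 shadow [69 69 73] [ 0 14 73]
w3 lt [202 209 206] [ 43   9 209]
w3 lt2 [76 81 86] [15 30 86]
w3 big [189 196 205] [ 13  20 205]
w3 glass [135 139 135] [ 60   7 139]
w4 rack [43 40 21] [ 94 130  43]
w4 rackw [10  9  5] [ 96 128  10]
w4 drop [ 26  54 101] [ 11 189 101]
w4 cap [15 14 15] [150  17  15]
w4 tally [22 20 21] [135  23  22]
w4 shadow [172 172 181] [  0  13 181]
```

```bash
cat >> h.py <<'E'
def masks(im):
    h,s,v=cv2.split(cv2.cvtColor(im,cv2.COLOR_BGR2HSV)); h=h.astype(int)
    m=dict(white=(im.min(2)>182),black=(v<32)&(s<60),grey=(v<56)&(s<60),brown=(h<20)&(s>110),teal=(h>80)&(h<102)&(s>90))
    return {k:cv2.morphologyEx((x*255).astype('u1'),cv2.MORPH_OPEN,np.ones((3,3))) for k,x in m.items()}
def comps(f,amin=100):
    out=[]
    im=cv2.imread(f'pics/{f}.png')
    for k,m in masks(im).items():
        if f[0]=='w': m[262:]=0; 
        for c in cv2.findContours(m,cv2.RETR_EXTERNAL,cv2.CHAIN_APPROX_NONE)[0]:
            if cv2.contourArea(c)>amin: out.append((k,c))
    return out
E
python3 - <<'E'
from h import *
for f in ('w1','w2','w3','w4'):
    s=pickle.load(open(f'pics/{f}.pkl','rb'));P=pose('wrist',s)
    for k,c in comps(f):
        r=cv2.minAreaRect(c);print(f,k,np.round(r[0]),np.round(r[1]),round(r[2]),cv2.contourArea(c),plane(P,r[0],.01)[:2].round(3))
E
```

```text
w1 white [398. 254.] [13. 36.] 90 340.5 [0.598 0.171]
w1 white [418. 136.] [ 39. 102.] 8 3581.5 [0.604 0.317]
w1 grey [290. 134.] [89. 48.] 86 3560.5 [0.459 0.319]
w1 teal [554. 220.] [34. 98.] 18 1560.5 [0.782 0.219]
w2 white [276. 258.] [ 7. 49.] 90 288.5 [0.46  0.049]
w2 white [395. 177.] [42. 41.] 22 1293.5 [0.599 0.153]
w2 white [415.  37.] [41. 79.] 7 2899.5 [0.602 0.299]
w2 black [277.  55.] [10. 44.] 85 330.0 [0.461 0.281]
w2 grey [391.  28.] [ 4. 57.] 7 136.0 [0.577 0.307]
w2 grey [275.  30.] [63. 53.] 87 3011.5 [0.459 0.305]
w2 brown [264. 192.] [51. 51.] 90 1447.5 [0.446 0.135]
w2 teal [550. 237.] [48. 17.] 90 404.5 [0.802 0.078]
w2 teal [548. 180.] [ 36. 180.] 17 2582.5 [0.78  0.151]
w3 white [387. 178.] [62. 64.] 84 3120.5 [ 0.59  -0.008]
w3 white [275. 147.] [68. 56.] 3 2881.0 [0.459 0.027]
w3 white [413.  26.] [51. 50.] 90 2005.0 [0.599 0.15 ]
w3 grey [258.  10.] [19. 32.] 90 475.5 [0.442 0.163]
w3 brown [261.  26.] [51. 60.] 90 1939.5 [0.445 0.149]
w3 teal [530. 240.] [58. 42.] 0 1589.5 [ 0.778 -0.085]
w3 teal [548. 100.] [72. 22.] 90 747.5 [0.756 0.079]
w4 white [404. 253.] [16. 25.] 90 190.0 [ 0.623 -0.303]
w4 white [266. 134.] [71. 68.] 90 3774.0 [ 0.449 -0.158]
w4 white [405.  14.] [29. 72.] 90 1496.0 [ 0.59 -0.04]
w4 white [267.  18.] [78. 43.] 5 2852.0 [ 0.451 -0.044]
w4 black [394. 253.] [ 7. 20.] 58 104.5 [ 0.61  -0.303]
w4 grey [394. 253.] [ 7. 19.] 56 120.5 [ 0.61  -0.303]
w4 grey [410. 142.] [14. 15.] 90 182.0 [ 0.612 -0.165]
w4 brown [399. 139.] [24. 30.] 21 409.5 [ 0.598 -0.162]
w4 teal [277. 242.] [30. 48.] 16 1166.0 [ 0.462 -0.289]
w4 teal [538. 151.] [219.  41.] 90 3721.5 [ 0.759 -0.175]
```

Call:
move_arm(
  increments=[
    [0,0,0,0,-0.05,0,1],
    [0,0,0,0,-0.05,-0.02,1],
    [0,0,0,0,-0.02,-0.02,1],
    [0,0,0,0,0,0,1],
    [0,0,0,0,0,0,1],
    [0,0,0,0,0,0,1],
  ],
)

```text
time_s: 3.68
position: [0.4692, -0.3086, 0.3737]
tcp_rot: [-2.215, -2.227, -0.001]
contact_force: [-0.1, 0.1, 0.6]
opening: 0.0854
finger_force: 0.0
```

Run:
```python
from h import *
wsnap('w5')
for f in ('w5',):
    s=pickle.load(open(f'pics/{f}.pkl','rb'));P=pose('wrist',s)
    for k,c in comps(f,60):
        r=cv2.minAreaRect(c);print(f,k,np.round(r[0]),np.round(r[1]),round(r[2]),cv2.contourArea(c),plane(P,r[0],.04)[:2].round(3))
im=cv2.imread('pics/w5.png')[:300,180:480];im4=cv2.imread('pics/w4.png')[60:360,180:480]
cv2.imwrite('pics/v5.png',cv2.resize(np.hstack([im4,im]),(800,400),interpolation=cv2.INTER_CUBIC))
```

```text
3.6833 [ 0.46915468 -0.30856606  0.37368513] [ 1.      0.0057 -0.    ]
w5 white [126. 194.] [135. 252.] 90 16978.5 [ 0.313 -0.306]
w5 white [268.  27.] [54. 53.] 90 2300.0 [ 0.454 -0.16 ]
w5 white [282. 130.] [261. 555.] 90 87996.0 [ 0.467 -0.245]
w5 black [416. 180.] [ 9. 22.] 56 155.5 [ 0.598 -0.291]
w5 black [447.  20.] [18.  8.] 79 84.0 [ 0.606 -0.154]
w5 grey [415. 180.] [ 9. 25.] 56 200.0 [ 0.598 -0.291]
w5 grey [441.  22.] [21. 20.] 90 332.0 [ 0.601 -0.156]
w5 brown [424.  31.] [37. 35.] 73 747.5 [ 0.587 -0.162]
w5 teal [267. 203.] [35. 76.] 14 2142.0 [ 0.453 -0.315]
w5 teal [282. 147.] [33.  5.] 16 115.5 [ 0.467 -0.259]
```

View pics/v5.png

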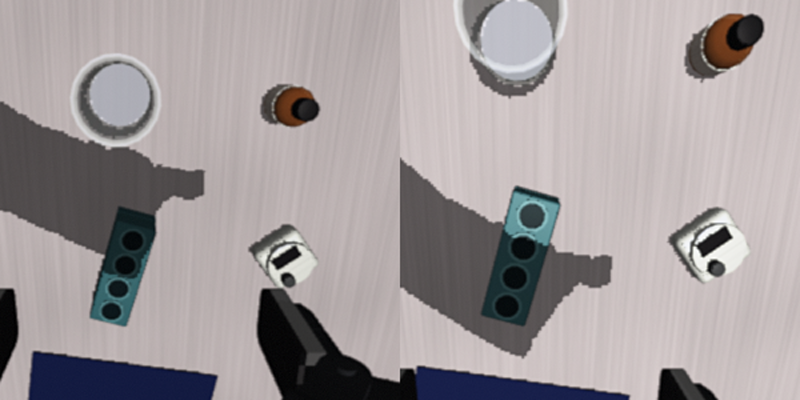

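The view shows the block with four wells, at w5 px ~(279,162), (272,186), (266,208) and (260,230). The beaker and dropper are at the top and the counter is to the right.

```bash
cat >> h.py <<'E'
def load(f): return cv2.imread(f'pics/{f}.png'),pose('wrist',pickle.load(open(f'pics/{f}.pkl','rb')))
E
python3 - <<'E'
from h import *
seeds={'w5':[(279,162),(272,186),(266,208),(260,230)],'w4':[(279,240),(274,259),(268,277),(263,293)]}
C={};Ps={}
for f,ss in seeds.items():
    im,Ps[f]=load(f);g=im.max(2).astype(float);C[f]=[]
    for u,v in ss:
        w=g[v-8:v+9,u-8:u+9]; lo=np.percentile(w,5);yy,xx=np.mgrid[-8:9,-8:9]
        m=((w<lo+8)&(xx**2+yy**2<64)).astype('u1'); n,l,st,ce=cv2.connectedComponentsWithStats(m)
        i=1+np.argmax(st[1:,4]); C[f].append((u-8+ce[i][0],v-8+ce[i][1]));print(f,C[f][-1],st[i,4])
X=[tri(ray(Ps['w5'],a),ray(Ps['w4'],b)) for a,b in zip(C['w5'],C['w4'])]
for x in X: print(x[0].round(4),x[1].round(4))
for f in C:
    p=np.array([plane(Ps[f],c,.04) for c in C[f]]);d=p[0]-p[3];print(f,p.mean(0).round(4),np.degrees(np.arctan2(d[1],d[0])).round(1),np.linalg.norm(d))
# dropper: cap top & body mask triangulate
for f in ('w4','w5'):
    for k,c in comps(f,60):
        r=cv2.minAreaRect(c)[0]
        if k in('brown',) : m=cv2.moments(c);print(f,k,m['m10']/m['m00'],m['m01']/m['m00'])
a,b=ray(Ps['w4'],(410,142)),ray(Ps['w5'],(441,22));print('cap',tri(a,b))
E
```

```text
w5 (np.float64(278.8076923076923), np.float64(163.94615384615383)) 130
w5 (np.float64(271.9189189189189), np.float64(186.07567567567568)) 185
w5 (np.float64(265.9578947368421), np.float64(207.90526315789475)) 190
w5 (np.float64(260.0282485875706), np.float64(229.4689265536723)) 177
w4 (np.float64(279.1056338028169), np.float64(240.1549295774648)) 142
w4 (np.float64(273.5), np.float64(258.5)) 136
w4 (np.float64(268.219298245614), np.float64(276.10526315789474)) 114
w4 (np.float64(263.25471698113205), np.float64(293.1698113207547)) 106
[ 0.4641 -0.277   0.0319] 0.0
[ 0.4575 -0.2981  0.0375] 0.0001
[ 0.4514 -0.3199  0.0404] 0.0001
[ 0.4451 -0.3429  0.0411] 0.0
w5 [ 0.4546 -0.3091  0.04  ] 74.1 0.07025602539559016
w4 [ 0.4545 -0.3085  0.04  ] 74.7 0.07255528066987407
w4 brown 397.1558811558811 138.56450956450956
w5 brown 422.308138238573 32.7056856187291
cap (array([ 0.59085667, -0.16066932,  0.06229775]), np.float64(4.9355104781087655e-06))
```

Call:
move_arm(
  increments=[
    [0,0,-0.185,-0.0184,0,-0.03,1],
    [0,0,-0.185,0,0,-0.04,1],
    [0,0,-0.185,0,0,-0.04,1],
    [0,0,0,0,0,-0.04,1],
    [0,0,0,0,0,0,1],
    [0,0,0,0,0,0,1],
    [0,0,0,0,0,0,1],
  ],
)

```text
time_s: 4.32
position: [0.455, -0.3102, 0.2556]
tcp_rot: [2.5, 1.897, 0.002]
contact_force: [-0.8, -0.0, 0.7]
opening: 0.0851
finger_force: 0.0
```

```bash
cat >> h.py <<'E'
def st():
    s=sense();M=R.from_rotvec(s['tcp_rot']).as_matrix();print(round(s['time_s'],2),s['position'].round(4),'yaw',np.degrees(np.arctan2(M[1,1],M[0,1])).round(2),'tilt',M[:2,2].round(4),s['contact_force'].round(1),s['opening'].round(4),s['finger_force'].round(1))
E
python3 -c "
from h import *
st()"
```

```text
Traceback (most recent call last):
  File "h.py", line 40, in st
    s=sense();M=R.from_rotvec(s['tcp_rot']).as_matrix();print(round(s['time_s'],2),s['position'].round(4),'yaw',np.degrees(np.arctan2(M[1,1],M[0,1])).round(2),'tilt',M[:2,2].round(4),s['contact_force'].round(1),s['opening'].round(4),s['finger_force'].round(1))
                                                                                                                                                                                                                   ^^^^^^^^^^^^^^^^^^
AttributeError: 'float' object has no attribute 'round'
```

Call:
move_arm(
  increments=[
    [0,0,0,0,0.001,-0.033,1],
    [0,0,0,0,0,-0.033,1],
    [0,0,0,0,0,-0.031,1],
    [0,0,0,0,0,0,1],
    [0,0,0,0,0,0,1],
    [0,0,0,0,0,0,0.2],
    [0,0,0,0,0,0,0],
    [0,0,0,0,0,0,0],
    [0,0,0,0,0,0,0],
    [0,0,0,0,0,0,0],
    [0,0,0,0,0,0,0],
    [0,0,0,0,0,0,0],
  ],
)

```text
time_s: 5.32
position: [0.4546, -0.3102, 0.1773]
tcp_rot: [2.502, 1.895, 0.002]
contact_force: [1.0, -0.3, 6.5]
opening: 0.0352
finger_force: 60.7
```

```bash
sed -i "s/s\['opening'\].round(4),s\['finger_force'\].round(1)/round(float(s['opening']),4),s['finger_force']/" h.py; python3 -c "
from h import *
st()"
```

```text
5.32 [ 0.4546 -0.3102  0.1773] yaw -15.72 tilt [ 0.0027 -0.0017] [ 1.  -0.3  6.5] 0.0352 60.73453901801258
```

```bash
cat > tr.py <<'E'
from h import *
import sys
for f in sys.argv[1:]:
    im,P=load(f)
    for k,c in comps(f,250):
        if k!='white': continue
        if c[:,0,1].min()<2: continue
        q=np.array([plane(P,p,.012)[:2]*1000 for p in c[:,0,:]],np.float32); q18=np.array([plane(P,p,.018)[:2]*1000 for p in c[:,0,:]],np.float32)
        r=cv2.minAreaRect(q18);e=cv2.fitEllipse(q); print(f,'rect18',np.round(r[0],1),np.round(r[1],1),round(r[2],1),'| ellipse12',np.round(e[0],1),np.round(e[1],1),'| circ',np.round(cv2.minEnclosingCircle(q),1) if 0 else np.round(cv2.minEnclosingCircle(q)[0],1),round(cv2.minEnclosingCircle(q)[1],1))
E
python3 tr.py w1 w2 w3 w4
python3 - <<'E'
from h import *
im,P=load('w1');a=im[80:190,385:450]
im2,_=load('w2');b=im2[0:110,385:450]
cv2.imwrite('pics/base.png',cv2.resize(np.hstack([a,b]),None,fx=5,fy=5,interpolation=cv2.INTER_CUBIC))
E
```

```text
w1 rect18 [596.  174.6] [45.  17.8] 0.2 | ellipse12 [599.2 170.3] [18.9 47.6] | circ [598.4 163.2] 22.9
w1 rect18 [599.4 315.4] [105.7  41.6] 88.9 | ellipse12 [601.9 315.2] [ 46.1 136.5] | circ [602.6 315.3] 57.1
w2 rect18 [460.   52.3] [61.4  9.6] 0.3 | ellipse12 [456.4  48.8] [10.  73.5] | circ [459.9  47.7] 31.3
w2 rect18 [596.7 154.2] [46.1 49.3] 68.3 | ellipse12 [599.  152.7] [47.  49.2] | circ [598.  152.9] 25.9
w3 rect18 [587.   -7.7] [72.1 73. ] 10.0 | ellipse12 [588.6  -8.5] [72.7 75.8] | circ [587.7  -7.5] 39.6
w3 rect18 [460.  27.] [61.2 73.3] 87.6 | ellipse12 [457.8  27.8] [68.6 81.5] | circ [457.9  27.8] 46.0
w4 rect18 [ 449.3 -159. ] [74.9 75.7] 1.3 | ellipse12 [ 449.4 -159.5] [76.2 76.4] | circ [ 449.6 -159.8] 39.1
```

View pics/base.png

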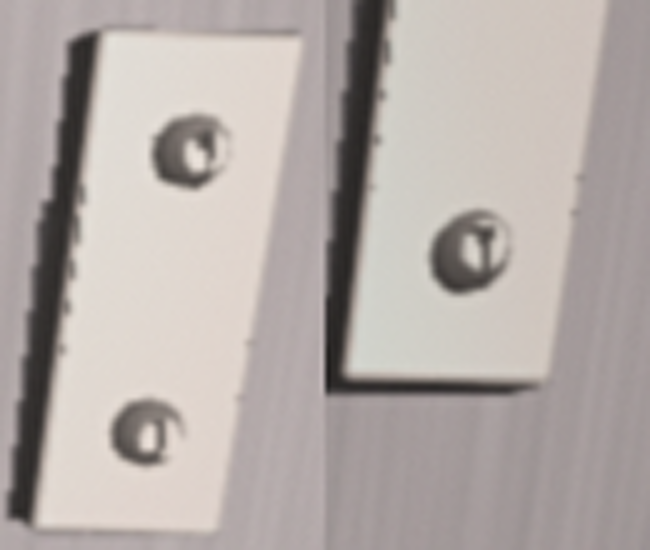

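Call:
move_arm(
  increments=[
    [0,0,0,0,0,0.02,0],
    [0,0,0,0,0,0.04,0],
    [0,0,0,0,0,0.045,0],
    [0,0,0,0,0,0.045,0],
    [0,0,0,0,0,0.045,0],
    [0,0,0,0,0,0.045,0],
    [0,0,0,0,0,0.04,0],
    [0,0,0.1275,0.003,0.045,0,0],
    [0,0,0.1275,0.003,0.048,0,0],
    [0,0,0.1275,0.003,0.048,0,0],
    [0,0,0.1275,0.003,0.048,0,0],
    [0,0,0,0.003,0.048,0,0],
    [0,0,0,0.003,0.048,0,0],
    [0,0,0,0.003,0.048,0,0],
    [0,0,0,0.003,0.048,0,0],
    [0,0,0,0.003,0.048,0,0],
    [0,0,0,0.003,0.048,0,0],
  ],
)

```text
time_s: 6.73
position: [0.4772, 0.0737, 0.3996]
tcp_rot: [-2.243, -2.199, 0.001]
contact_force: [0.8, -0.4, -0.7]
opening: 0.0354
finger_force: 60.2
```

Call:
move_arm(
  increments=[
    [0,0,0,0.003,0.048,0,0],
    [0,0,0,0.003,0.048,0,0],
    [0,0,0,0.003,0.048,0,0],
    [0,0,0,0.003,0.048,0,0],
    [0,0,0,0,0.048,0,0],
    [0,0,0,0,0.045,0,0],
    [0,0,0,0,0,0,0],
    [0,0,0,0,0,0,0],
    [0,0,0,0,0,0,0],
  ],
)

```text
time_s: 7.48
position: [0.4871, 0.2998, 0.399]
tcp_rot: [2.242, 2.2, -0.003]
contact_force: [-0.7, -0.1, -1.9]
opening: 0.0356
finger_force: 60.2
```

```bash
python3 -c "
from h import *
st(); wsnap('w6')"; python3 tr.py w6
```

```text
7.48 [0.4871 0.2998 0.399 ] yaw -1.08 tilt [-0.0014 -0.0014] [-0.7 -0.1 -1.9] 0.0356 60.18531377892941
7.4833 [0.48707216 0.29983497 0.39899877] [ 0.9998 -0.0188 -0.0014]
```

View pics/w6.png

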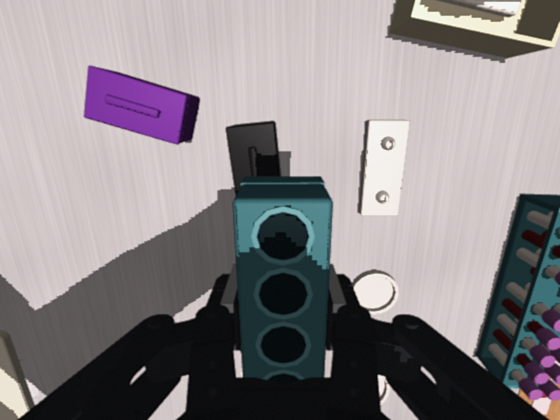

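```bash
cat > rect.py <<'E'
from h import *
def otsu(f,x0,x1,y0,y1,z,inv=False,ch=None):
    im,P=load(f);g=cv2.GaussianBlur(im.min(2)[y0:y1,x0:x1],(3,3),0)
    t,m=cv2.threshold(g,0,255,(cv2.THRESH_BINARY_INV if inv else cv2.THRESH_BINARY)+cv2.THRESH_OTSU) if ch is None else cv2.threshold(g,ch,255,cv2.THRESH_BINARY_INV if inv else cv2.THRESH_BINARY)
    c=max(cv2.findContours(m,cv2.RETR_EXTERNAL,cv2.CHAIN_APPROX_NONE)[0],key=cv2.contourArea)
    q=np.array([plane(P,(p[0]+x0,p[1]+y0),z)[:2]*1000 for p in c[:,0,:]],np.float32)
    return t,q
E
python3 - <<'E'
from rect import *
for f,b in (('w6',(345,420,105,225)),('w1',(390,455,75,195))):
  for ch in (None,190,200,205):
    t,q=otsu(f,*b,.018,ch=ch);r=cv2.minAreaRect(q);print(f,t,np.round(r[0],1),np.round(r[1],1),round(r[2],1))
# studs: dark blobs within
for f,ss in (('w6',[(388,144),(383,198)]),('w1',[(423,110),(414,166)])):
    im,P=load(f)
    for u,v in ss:
        w=im.min(2)[v-12:v+13,u-12:u+13];m=(w<185).astype('u1');yy,xx=np.mgrid[-12:13,-12:13];m[(xx**2+yy**2)>121]=0
        n,l,s_,ce=cv2.connectedComponentsWithStats(m);i=1+np.argmax(s_[1:,4]);x,y,ww,hh=s_[i,:4];c=(u-12+x+(ww-1)/2,v-12+y+(hh-1)/2);print(f,'stud',c,ww,hh,(plane(P,c,.023)*1000).round(1))
im,P=load('w6');m=camera_model('wrist');T=m['tool_from_camera']
for c in ((283,235),(283,293),(283,345)):
    print('well tool',plane((m['mtx'],T[:3,:3],T[:3,3]),c,.1373).round(4))
E
```

```text
w6 160.0 [599.3 317.6] [ 87.4 138.7] 2.5
w6 190.0 [599.3 317.6] [ 87.4 138.7] 2.5
w6 200.0 [611.9 309.4] [116.8  67.3] 89.0
w6 205.0 [599.9 315.2] [105.7  42.8] 88.9
w1 133.0 [606.4 315.9] [ 74.  135.8] 6.4
w1 190.0 [599.3 315.5] [104.6  40.7] 88.8
w1 200.0 [599.2 315.7] [103.8  39.4] 88.9
w1 205.0 [599.  315.9] [101.8  38.2] 89.1
w6 stud (np.float64(387.0), np.float64(143.0)) 15 13 [598.4 345.5  23. ]
w6 stud (np.float64(381.5), np.float64(196.5)) 14 14 [597.3 286.2  23. ]
w1 stud (np.float64(422.5), np.float64(109.5)) 16 16 [598.6 345.5  23. ]
w1 stud (np.float64(414.0), np.float64(166.0)) 15 15 [597.7 285.8  23. ]
well tool [ 0.0384 -0.0008  0.1373]
well tool [ 0.0141 -0.0008  0.1373]
well tool [-0.0107 -0.0008  0.1373]
```

Call:
move_arm(
  increments=[
    [0,0,0,0.035,0.0044,0,0],
    [0,0,0,0.035,0.0044,0,0],
    [0,0,0,0.035,0.0044,0,0],
    [0,0,0,0.035,0.0044,0,0],
    [0,0,0,0,0,-0.04,0],
    [0,0,0,0,0,-0.04,0],
    [0,0,0,0,0,-0.04,0],
    [0,0,0,0,0,-0.04,0],
    [0,0,0,0,0,-0.04,0],
    [0,0,0,0,0,0,0],
    [0,0,0,0,0,0,0],
    [0,0,0,0,0,0,0],
  ],
)

```text
time_s: 8.53
position: [0.6004, 0.3133, 0.2418]
tcp_rot: [2.244, 2.197, 0.004]
contact_force: [-0.2, 1.2, 0.4]
opening: 0.0352
finger_force: 60.4
```

```bash
python3 -c "
from h import *
st()"
```

```text
8.53 [0.6004 0.3133 0.2418] yaw -1.2 tilt [0.0023 0.0011] [-0.2  1.2  0.4] 0.0352 60.43293090770021
```

Call:
move_arm(
  increments=[
    [0,0,0,-0.0016,0.0006,-0.02,0],
    [0,0,0,0,0,-0.02,0],
    [0,0,0,0,0,-0.005,0],
    [0,0,0,0,0,-0.004,0],
    [0,0,0,0,0,0,0],
    [0,0,0,0,0,0,0],
  ],
)

```text
time_s: 9.03
position: [0.5988, 0.3147, 0.2023]
tcp_rot: [2.242, 2.199, 0.004]
contact_force: [0.6, 1.3, -0.9]
opening: 0.0355
finger_force: 60.4
```

```bash
python3 -c "
from h import *
st()"
```

```text
9.03 [0.5988 0.3147 0.2023] yaw -1.12 tilt [0.0025 0.0013] [ 0.6  1.3 -0.9] 0.0355 60.434186251368374
```

Call:
move_arm(
  increments=[
    [0,0,0,0,-0.0006,-0.004,0],
    [0,0,0,0,0,-0.003,0],
    [0,0,0,0,0,-0.002,0],
    [0,0,0,0,0,0,0],
    [0,0,0,0,0,0,0],
  ],
)

```text
time_s: 9.45
position: [0.5986, 0.3142, 0.1953]
tcp_rot: [2.242, 2.199, 0.004]
contact_force: [-1.9, -1.9, 5.1]
opening: 0.0354
finger_force: 61.3
```

```bash
python3 -c "
from h import *
st()"
```

```text
9.45 [0.5986 0.3142 0.1953] yaw -1.12 tilt [0.0025 0.001 ] [-1.9 -1.9  5.1] 0.0354 61.335032153874636
```

Call:
move_arm(
  increments=[
    [0,0,0,0,0,-0.0025,0],
    [0,0,0,0,0,0,0],
    [0,0,0,0,0,0,0],
  ],
)

```text
time_s: 9.7
position: [0.5985, 0.3141, 0.1953]
tcp_rot: [2.242, 2.199, 0.005]
contact_force: [-4.0, -2.1, 14.9]
opening: 0.0355
finger_force: 62.4
```

Call:
move_arm(
  increments=[
    [0,0,0,0,0,0,1],
    [0,0,0,0,0,0,1],
    [0,0,0,0,0,0,1],
    [0,0,0,0,0,0,1],
    [0,0,0,0,0,0,1],
    [0,0,0,0,0,0,1],
    [0,0,0,0,0,0.02,1],
    [0,0,0,0,0,0.045,1],
    [0,0,0,0,0,0.045,1],
    [0,0,0,0,0,0.045,1],
    [0,0,0,0,0,0.045,1],
    [0,0,0,-0.035,0,0.04,1],
    [0,0,0,-0.04,0,0,1],
    [0,0,0,-0.04,0,0,1],
    [0,0,0,-0.04,0,0,1],
    [0,0,0,0,0,0,1],
    [0,0,0,0,0,0,1],
    [0,0,0,0,0,0,1],
  ],
)

```text
time_s: 11.2
position: [0.475, 0.3143, 0.383]
tcp_rot: [2.242, 2.2, 0.002]
contact_force: [0.3, 0.5, -0.8]
opening: 0.0855
finger_force: 0.0
```

```bash
python3 -c "
from h import *
st(); wsnap('w7')"
```

```text
11.2 [0.475  0.3143 0.383 ] yaw -1.1 tilt [0.0015 0.0007] [ 0.3  0.5 -0.8] 0.0855 0.0
11.2 [0.47504805 0.31426311 0.38303638] [ 0.9998 -0.0192  0.0014]
```

View pics/w7.png

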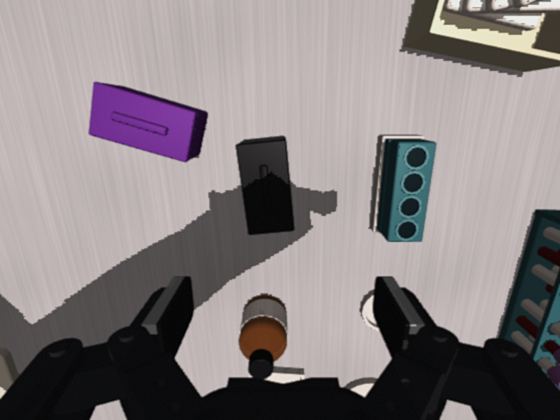

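Run:
```python
from rect import *
for f,b in (('w1',(240,335,65,195)),('w7',(215,315,120,250)),('w2',(240,335,0,110))):
  for ch in (50,58):
    t,q=otsu(f,*b,.054,inv=True,ch=ch);r=cv2.minAreaRect(q);print(f,ch,np.round(r[0],1),np.round(r[1],1),round(r[2],1))
w={'w1':[(263,86),(312,82),(315,177),(272,179)],'w7':[(237,144),(285,137),(293,230),(249,234)]}
Ps={f:load(f)[1] for f in w}
for f in w: print(f,np.array([plane(Ps[f],p,.054)[:2]*1000 for p in w[f]]).round(0).tolist())
for a,b in zip(w['w1'],w['w7']): print(tri(ray(Ps['w1'],a),ray(Ps['w7'],b)))
# block
X=[plane(Ps['w7'],c,.058) for c in ((416,157),(413,183),(409.5,207),(406,230))];print(np.mean(X,0).round(4),np.degrees(np.arctan2(*(X[0]-X[3])[[1,0]])))
```

```text
w1 50 [457.6 322.7] [46.9 90.6] 4.4
w1 58 [458.1 322.6] [46.9 91.8] 3.4
w7 50 [458.2 324.7] [47.9 93.7] 4.5
w7 58 [458.3 324.7] [48.4 94.1] 4.5
w2 50 [460.4 295. ] [45.9 49.8] 4.3
w2 58 [460.4 294.6] [46.4 50.6] 4.3
w1 [[433.0, 366.0], [479.0, 369.0], [485.0, 279.0], [440.0, 277.0]]
w7 [[433.0, 367.0], [478.0, 373.0], [484.0, 281.0], [440.0, 277.0]]
(array([0.43204265, 0.36639327, 0.04607478]), np.float64(6.086719633753535e-05))
(array([0.47883907, 0.37106955, 0.03948326]), np.float64(0.0010462828149437736))
(array([0.48489229, 0.27824851, 0.04814994]), np.float64(0.00035833784003437357))
(array([0.44005336, 0.2774805 , 0.0552578 ]), np.float64(0.000424739600880121))
[0.5985 0.3162 0.058 ] 88.68247491819844
```

Call:
move_arm(
  increments=[
    [0,0,0.096,-0.0213,0.011,0,1],
    [0,0,0.096,0,0,-0.03,1],
    [0,0,0,0,0,-0.045,1],
    [0,0,0,0,0,-0.045,1],
    [0,0,0,0,0,0,1],
    [0,0,0,0,0,0,1],
    [0,0,0,0,0,0,1],
  ],
)

```text
time_s: 11.83
position: [0.4591, 0.3232, 0.288]
tcp_rot: [2.135, 2.304, 0.003]
contact_force: [1.1, 0.1, -0.7]
opening: 0.085
finger_force: 0.0
```

```bash
python3 -c "
from h import *
st()"
```

```text
11.83 [0.4591 0.3232 0.288 ] yaw 4.34 tilt [0.0017 0.0011] [ 1.1  0.1 -0.7] 0.085 0.0
```

Down to TCP z 0.187, close, then lift.

Call:
move_arm(
  increments=[
    [0,0,0,-0.001,0,-0.042,1],
    [0,0,0,0,0,-0.042,1],
    [0,0,0,0,0,-0.042,1],
    [0,0,0,0,0,0,1],
    [0,0,0,0,0,0,1],
    [0,0,0,0,0,0,0.2],
    [0,0,0,0,0,0,0],
    [0,0,0,0,0,0,0],
    [0,0,0,0,0,0,0],
    [0,0,0,0,0,0,0],
    [0,0,0,0,0,0,0],
    [0,0,0,0,0,0,0],
  ],
)

```text
time_s: 12.83
position: [0.4582, 0.3236, 0.1887]
tcp_rot: [2.134, 2.304, 0.009]
contact_force: [0.9, -0.3, 8.2]
opening: 0.0474
finger_force: 62.9
```

```bash
python3 -c "
from h import *
st()"
```

```text
12.83 [0.4582 0.3236 0.1887] yaw 4.38 tilt [0.005  0.0032] [ 0.9 -0.3  8.2] 0.0474 62.89078205823898
```

Call:
move_arm(
  increments=[
    [0,0,0,0,0,0.02,0],
    [0,0,0,0,0,0.04,0],
    [0,0,0,0,0,0.045,0],
    [0,0,0,0,0,0.045,0],
    [0,0,0,0,0,0.045,0],
    [0,0,0,0,0,0.045,0],
    [0,0,0,0,0,0.03,0],
    [0,0,0,-0.03,-0.035,0,0],
    [0,0,0,-0.03,-0.04,0,0],
    [0,0,0,-0.03,-0.04,0,0],
    [0,0,0,-0.03,-0.04,0,0],
    [0,0,0,-0.03,-0.04,0,0],
    [0,0,0,0,-0.05,0,0],
    [0,0,0,0,-0.05,0,0],
    [0,0,0,0,-0.05,0,0],
    [0,0,0,0,-0.05,0,0],
    [0,0,0,0,0,0,0],
    [0,0,0,0,0,0,0],
    [0,0,0,0,0,0,0],
  ],
)

```text
time_s: 14.42
position: [0.3366, 0.0065, 0.402]
tcp_rot: [-2.137, -2.303, -0.001]
contact_force: [-0.1, 0.7, -2.9]
opening: 0.0476
finger_force: 63.1
```

```bash
python3 -c "
from h import *
st(); wsnap('w8')"
```

```text
14.42 [0.3366 0.0065 0.402 ] yaw 4.28 tilt [0.0004 0.0006] [-0.1  0.7 -2.9] 0.0476 63.146735429763794
14.4167 [0.3365732  0.00654362 0.40202202] [9.972e-01 7.470e-02 4.000e-04]
```

View pics/w8.png

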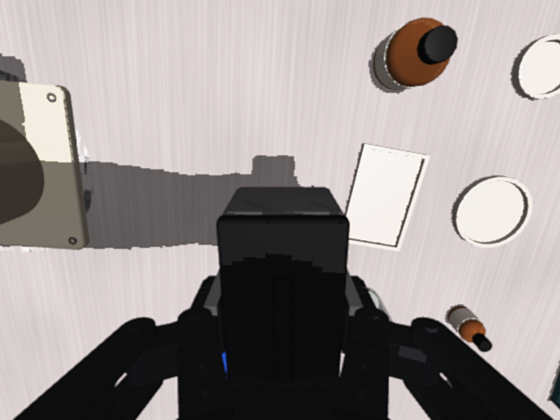

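Run:
```python
from rect import *
im,P=load('w8')
c=[plane(P,p,.012)*1000 for p in ((363,142),(429,155),(398,249))]
print(np.round(c,1),np.linalg.norm(c[0]-c[1]),np.linalg.norm(c[1]-c[2]),(c[0]+c[2])[:2]/2, np.degrees(np.arctan2(*(c[1]-c[2])[[1,0]])))
for ch in (200,205,210,215):
    for n,b,z in (('long',(340,440,130,260),.012),('large',(445,540,165,255),.012)):
        t,q=otsu('w8',*b,z,ch=ch);r=cv2.minAreaRect(q);print(n,ch,np.round(r[0],1),np.round(r[1],1),round(r[2],1),np.round(cv2.minEnclosingCircle(q)[0],1),round(cv2.minEnclosingCircle(q)[1],1))
cv2.imwrite('pics/c8.png',cv2.resize(im[130:260,330:545],None,fx=3.5,fy=3.5,interpolation=cv2.INTER_CUBIC))
```

```text
[[421.6  61.4  12. ]
 [498.3  52.7  12. ]
 [485.4 -64.8  12. ]] 77.18333921176546 118.20058847580883 [453.50718125  -1.67638763] 83.76760230474247
long 200 [462.8  -2.1] [116.6 176.2] 13.2 [467.   -1.1] 103.3
large 200 [591.1  -7.7] [136.3 111.8] 4.3 [591.1  -7.7] 88.1
long 205 [462.8  -2.1] [116.6 176.2] 13.2 [467.   -1.1] 103.3
large 205 [593.4  -7.5] [125.3 111.8] 4.3 [598.4 -16.6] 73.1
long 210 [455.5 -13.2] [139.4  77.5] 84.5 [455.4  -9.1] 75.3
large 210 [595.3  -7.8] [ 96.3 102.8] 18.8 [596.4  -7.3] 60.7
long 215 [456.1  -4.3] [121.6  76.5] 84.5 [456.2  -3.7] 70.4
large 215 [592.7  -9.9] [88.7 88.6] 33.8 [592.3  -2.1] 53.3
```

View pics/c8.png

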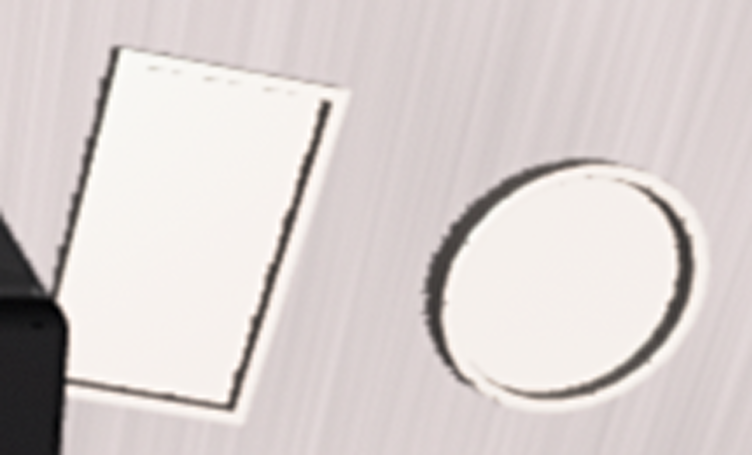

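Call:
move_arm(
  increments=[
    [0,0,-0.176,0.0367,-0.0027,0,0],
    [0,0,-0.176,0.0367,-0.0027,0,0],
    [0,0,0,0.0367,-0.0027,0,0],
    [0,0,0,0.0367,-0.0027,0,0],
    [0,0,0,0,0,-0.0455,0],
    [0,0,0,0,0,-0.0455,0],
    [0,0,0,0,0,-0.0455,0],
    [0,0,0,0,0,-0.0455,0],
    [0,0,0,0,0,-0.0455,0],
    [0,0,0,0,0,0,0],
    [0,0,0,0,0,0,0],
    [0,0,0,0,0,0,0],
  ],
)

```text
time_s: 15.47
position: [0.4554, -0.0005, 0.2212]
tcp_rot: [2.325, 2.111, 0.002]
contact_force: [0.4, -0.0, -1.7]
opening: 0.0472
finger_force: 63.4
```

```bash
python3 -c "
from h import *
st()"
```

```text
15.47 [ 0.4554 -0.0005  0.2212] yaw -5.54 tilt [0.0018 0.0001] [ 0.4 -0.  -1.7] 0.0472 63.39194118976593
```

Call:
move_arm(
  increments=[
    [0,0,0,-0.0015,-0.002,-0.02,0],
    [0,0,0,0,0,-0.01,0],
    [0,0,0,0,0,-0.004,0],
    [0,0,0,0,0,-0.0015,0],
    [0,0,0,0,0,0,0],
    [0,0,0,0,0,0,0],
  ],
)

```text
time_s: 15.97
position: [0.4536, -0.0033, 0.1927]
tcp_rot: [2.328, 2.108, 0.003]
contact_force: [-0.8, 0.1, 3.6]
opening: 0.0473
finger_force: 64.2
```

```bash
python3 -c "
from h import *
st()"
```

```text
15.97 [ 0.4536 -0.0033  0.1927] yaw -5.69 tilt [0.0018 0.0005] [-0.8  0.1  3.6] 0.0473 64.18474674224854
```

Call:
move_arm(
  increments=[
    [0,0,0,0,0,0,1],
    [0,0,0,0,0,0,1],
    [0,0,0,0,0,0,1],
    [0,0,0,0,0,0,1],
    [0,0,0,0,0,0,1],
    [0,0,0,0,0,0.02,1],
    [0,0,0,0,0,0.045,1],
    [0,0,0,0,0,0.045,1],
    [0,0,0,0,0,0.045,1],
    [0,0,0,0,0,0.045,1],
    [0,0,0,0,0,0.045,1],
    [0,0,0.1,0.005,0.045,0.02,1],
    [0,0,0.1,0.005,0.05,0,1],
    [0,0,0,0.005,0.05,0,1],
    [0,0,0,0.005,0.05,0,1],
    [0,0,0,0,0,0,1],
    [0,0,0,0,0,0,1],
    [0,0,0,0,0,0,1],
  ],
)

```text
time_s: 17.47
position: [0.4689, 0.1525, 0.403]
tcp_rot: [-2.22, -2.223, 0.002]
contact_force: [-0.3, 0.4, -1.7]
opening: 0.0852
finger_force: 0.0
```

```bash
python3 -c "
from h import *
st(); wsnap('w9')"
```

```text
17.47 [0.4689 0.1525 0.403 ] yaw 0.08 tilt [-0.0011 -0.0009] [-0.3  0.4 -1.7] 0.0852 0.0
17.4667 [0.46886708 0.15251655 0.40297157] [ 1.      0.0013 -0.0011]
```

View pics/w9.png

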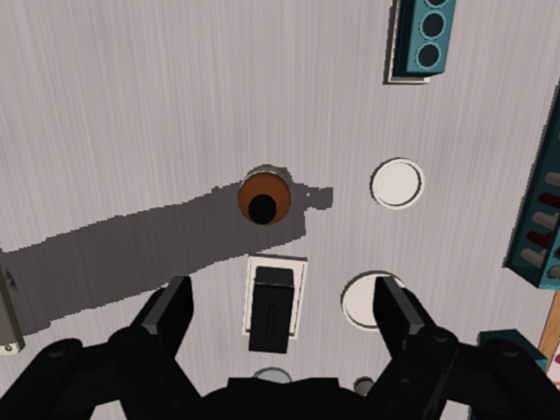

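Run:
```python
from rect import *
pts={}
for f,b in (('w9',(240,290,185,230)),('w1',(260,300,292,325)),('w8',(415,462,20,68))):
    im,P=load(f);x0,x1,y0,y1=b;hsv=cv2.cvtColor(im,cv2.COLOR_BGR2HSV)[y0:y1,x0:x1]
    m=((hsv[...,2]<34)&(hsv[...,1]<110)).astype('u1');n,l,s_,ce=cv2.connectedComponentsWithStats(m);i=1+np.argmax(s_[1:,4]);pts[f]=(ce[i]+[x0,y0]);print(f,pts[f],s_[i])
    print(plane(P,pts[f],.098).round(4),plane(P,pts[f],.09).round(4))
for a,b in (('w9','w1'),('w9','w8'),('w1','w8')): print(a,b,tri(ray(load(a)[1],pts[a]),ray(load(b)[1],pts[b])))
for f,b in (('w9',(360,435,148,218)),('w2',(362,430,145,210))):
  for ch in (180,190,200,205):
    t,q=otsu(f,*b,.012,ch=ch);r=cv2.minAreaRect(q);print(f,ch,np.round(r[0],1),np.round(r[1],1),np.round(cv2.minEnclosingCircle(q)[0],1),round(cv2.minEnclosingCircle(q)[1],1))
```

```text
w9 [261.6440367 209.3853211] [  9  10  26  29 545]
[0.4484 0.148  0.098 ] [0.4478 0.1455 0.09  ]
w1 [279.18541667 309.02291667] [  8   4  23  27 480]
[0.4483 0.1511 0.098 ] [0.4482 0.1455 0.09  ]
w8 [434.83760684  47.10541311] [  3   7  39  37 351]
[0.444  0.1433 0.098 ] [0.4474 0.1449 0.09  ]
w9 w1 (array([0.4480347 , 0.14563635, 0.09032653]), np.float64(0.00020281658460741668))
w9 w8 (array([0.4477665 , 0.14516421, 0.08902294]), np.float64(3.554231888797053e-05))
w1 w8 (array([0.44799485, 0.14502132, 0.08915631]), np.float64(0.0002605470468764063))
w9 180 [603.  151.8] [58.3 59.4] [602.6 151.4] 30.1
w9 190 [600.2 155.4] [56.9 50. ] [602.6 152.8] 29.1
w9 200 [600.9 152. ] [44.1 42.5] [600.3 152.7] 22.5
w9 205 [579.  167.1] [1.6 0. ] [579.  167.1] 0.8
w2 180 [601.1 155.4] [57.6 50.1] [602.6 151.7] 29.3
w2 190 [600.7 152.2] [44.  42.4] [600.4 152.4] 22.3Traceback (most recent call last):
  File "<stdin>", line 10, in <module>
  File "rect.py", line 5, in otsu
    c=max(cv2.findContours(m,cv2.RETR_EXTERNAL,cv2.CHAIN_APPROX_NONE)[0],key=cv2.contourArea)
ValueError: max() iterable argument is empty
```

Call:
move_arm(
  increments=[
    [0,0,0,-0.026,-0.009,0,1],
    [0,0,0,0,0,-0.0385,1],
    [0,0,0,0,0,-0.0385,1],
    [0,0,0,0,0,-0.0385,1],
    [0,0,0,0,0,-0.0385,1],
    [0,0,0,0,0,0,1],
    [0,0,0,0,0,0,1],
    [0,0,0,0,0,0,1],
  ],
)

```text
time_s: 18.18
position: [0.4491, 0.1446, 0.2817]
tcp_rot: [2.222, 2.219, 0.002]
contact_force: [-0.6, -0.6, -0.3]
opening: 0.0854
finger_force: 0.0
```

```bash
python3 -c "
from h import *
st()"
```

```text
18.18 [0.4491 0.1446 0.2817] yaw -0.08 tilt [0.0017 0.0005] [-0.6 -0.6 -0.3] 0.0854 0.0
```

Call:
move_arm(
  increments=[
    [0,0,0,-0.0015,0.001,-0.03,1],
    [0,0,0,0,0,-0.035,1],
    [0,0,0,0,0,-0.03,1],
    [0,0,0,0,0,0,1],
    [0,0,0,0,0,0,1],
    [0,0,0,0,0,0,0.5],
    [0,0,0,0,0,0,0],
    [0,0,0,0,0,0,0],
    [0,0,0,0,0,0,0],
    [0,0,0,0,0,0,0],
    [0,0,0,0,0,0,0],
  ],
)

```text
time_s: 19.1
position: [0.4485, 0.1465, 0.2067]
tcp_rot: [2.219, 2.22, 0.007]
contact_force: [-0.1, -0.5, 6.2]
opening: 0.0539
finger_force: 63.4
```

```bash
python3 -c "
from h import *
st()"
```

```text
19.1 [0.4485 0.1465 0.2067] yaw 0.03 tilt [0.005  0.0015] [-0.1 -0.5  6.2] 0.0539 63.38853991474025
```

Call:
move_arm(
  increments=[
    [0,0,0,0,0,0.02,0],
    [0,0,0,0,0,0.045,0],
    [0,0,0,0,0,0.045,0],
    [0,0,0,0,0,0.045,0],
    [0,0,0,0.0297,-0.0322,0,0],
    [0,0,0,0.0297,-0.0322,0,0],
    [0,0,0,0.0297,-0.0322,0,0],
    [0,0,0,0.0297,-0.0322,0,0],
    [0,0,0,0.0297,-0.0322,0,0],
    [0,0,0,0.0297,-0.0322,0,0],
    [0,0,0,0,0,-0.04,0],
    [0,0,0,0,0,-0.04,0],
    [0,0,0,0,0,-0.037,0],
    [0,0,0,0,0,0,0],
    [0,0,0,0,0,0,0],
    [0,0,0,0,0,0,0],
  ],
)

```text
time_s: 20.43
position: [0.5905, -0.0083, 0.2366]
tcp_rot: [2.219, 2.221, 0.003]
contact_force: [0.1, -0.8, -0.8]
opening: 0.0539
finger_force: 64.1
```

```bash
python3 -c "
from h import *
st()"
```

```text
20.43 [ 0.5905 -0.0083  0.2366] yaw 0.04 tilt [ 0.0027 -0.0001] [ 0.1 -0.8 -0.8] 0.0539 64.1348266240675
```

Call:
move_arm(
  increments=[
    [0,0,0,0,0,-0.02,0],
    [0,0,0,0,0,-0.009,0],
    [0,0,0,0,0,-0.0035,0],
    [0,0,0,0,0,0,0],
    [0,0,0,0,0,0,0],
  ],
)

```text
time_s: 20.85
position: [0.5902, -0.0083, 0.2108]
tcp_rot: [2.219, 2.221, 0.003]
contact_force: [-2.9, -0.8, 5.8]
opening: 0.0539
finger_force: 64.9
```

```bash
python3 -c "
from h import *
st()"
```

```text
20.85 [ 0.5902 -0.0083  0.2108] yaw 0.05 tilt [ 0.0026 -0.    ] [-2.9 -0.8  5.8] 0.0539 64.87130817084108
```

Call:
move_arm(
  increments=[
    [0,0,0,0,0,0,1],
    [0,0,0,0,0,0,1],
    [0,0,0,0,0,0,1],
    [0,0,0,0,0,0,1],
    [0,0,0,0,0,0,1],
    [0,0,0,0,0,0.02,1],
    [0,0,0,0,0,0.045,1],
    [0,0,0,0,0,0.045,1],
    [0,0,0,0,0,0.045,1],
    [0,0,0,0,0,0.045,1],
    [0,0,0,0,0,0.02,1],
    [0,0,0,-0.012,-0.042,0,1],
    [0,0,0,-0.012,-0.042,0,1],
    [0,0,0,-0.012,-0.042,0,1],
    [0,0,0,-0.012,-0.042,0,1],
    [0,0,0,0,0,0,1],
    [0,0,0,0,0,0,1],
    [0,0,0,0,0,0,1],
  ],
)

```text
time_s: 22.35
position: [0.5513, -0.1429, 0.3845]
tcp_rot: [-2.221, -2.221, -0.001]
contact_force: [-0.4, -0.3, -0.1]
opening: 0.0854
finger_force: 0.0
```

```bash
python3 -c "
from h import *
st(); wsnap('w10')"
```

```text
22.35 [ 0.5513 -0.1429  0.3845] yaw -0.01 tilt [-0.0001  0.0005] [-0.4 -0.3 -0.1] 0.0854 0.0
22.35 [ 0.55127562 -0.14289308  0.38445717] [ 1.e+00 -2.e-04 -1.e-04]
```

View pics/w10.png

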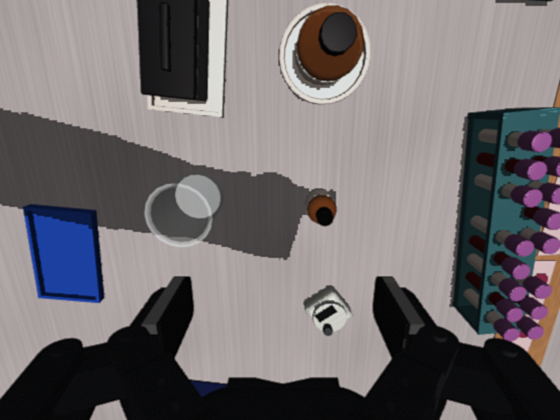

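Run:
```python
from rect import *
pts={}
for f,b in (('w10',(306,340,200,228)),('w4',(398,425,130,155)),('w5',(425,460,5,40))):
    im,P=load(f);x0,x1,y0,y1=b;hsv=cv2.cvtColor(im,cv2.COLOR_BGR2HSV)[y0:y1,x0:x1]
    m=((hsv[...,2]<34)&(hsv[...,1]<110)).astype('u1');n,l,s_,ce=cv2.connectedComponentsWithStats(m);i=1+np.argmax(s_[1:,4]);pts[f]=(ce[i]+[x0,y0]);print(f,pts[f],s_[i],plane(P,pts[f],.06).round(4))
for a,b in (('w10','w4'),('w10','w5')): print(a,b,tri(ray(load(a)[1],pts[a]),ray(load(b)[1],pts[b])))
```

```text
w10 [324.42458101 216.43575419] [ 11   8  16  17 179] [ 0.5914 -0.1603  0.06  ]
w4 [410.07236842 142.125     ] [  2   4  19  17 152] [ 0.5919 -0.161   0.06  ]
w5 [439.28333333  23.82666667] [  1   7  26  25 300] [ 0.5907 -0.1614  0.06  ]
w10 w4 (array([ 0.59174844, -0.1607633 ,  0.05948143]), np.float64(0.0003978540793205382))
w10 w5 (array([ 0.59164312, -0.16093931,  0.05795502]), np.float64(4.375059518722621e-05))
```

Call:
move_arm(
  increments=[
    [0,0,0,0.025,-0.011,0,1],
    [0,0,0,0.0253,-0.011,0,1],
    [0,0,0,0,0,-0.039,1],
    [0,0,0,0,0,-0.039,1],
    [0,0,0,0,0,-0.039,1],
    [0,0,0,0,0,-0.039,1],
    [0,0,0,0,0,0,1],
    [0,0,0,0,0,0,1],
    [0,0,0,0,0,0,1],
  ],
)

```text
time_s: 23.15
position: [0.5926, -0.1596, 0.2614]
tcp_rot: [2.218, 2.222, 0.002]
contact_force: [0.6, 0.7, 0.3]
opening: 0.0852
finger_force: 0.0
```

```bash
python3 -c "
from h import *
st()"
```

```text
23.15 [ 0.5926 -0.1596  0.2614] yaw 0.12 tilt [ 0.0021 -0.0005] [0.6 0.7 0.3] 0.0852 0.0
```

Call:
move_arm(
  increments=[
    [0,0,0,-0.0014,-0.0012,-0.03,1],
    [0,0,0,0,0,-0.037,1],
    [0,0,0,0,0,-0.031,1],
    [0,0,0,0,0,0,1],
    [0,0,0,0,0,0,1],
    [0,0,0,0,0,0,0.5],
    [0,0,0,0,0,0,0],
    [0,0,0,0,0,0,0],
    [0,0,0,0,0,0,0],
    [0,0,0,0,0,0,0],
    [0,0,0,0,0,0,0],
    [0,0,0,0,0,0,0],
  ],
)

```text
time_s: 24.15
position: [0.591, -0.1616, 0.1831]
tcp_rot: [2.219, 2.22, 0.002]
contact_force: [0.2, 0.3, 6.4]
opening: 0.0301
finger_force: 59.3
```

```bash
python3 -c "
from h import *
st()"
```

```text
24.15 [ 0.591  -0.1616  0.1831] yaw 0.03 tilt [ 0.0027 -0.0007] [0.2 0.3 6.4] 0.0301 59.25567981787026
```

Call:
move_arm(
  increments=[
    [0,0,0,0,0,0.02,0],
    [0,0,0,0,0,0.04,0],
    [0,0,0,0,0,0.045,0],
    [0,0,0,0,0,0.045,0],
    [0,0,0,0,0,0.045,0],
    [0,0,0,0,0,0.026,0],
    [0,0,0,0.0015,0.0434,0,0],
    [0,0,0,0.0015,0.0434,0,0],
    [0,0,0,0.0015,0.0434,0,0],
    [0,0,0,0.0015,0.0434,0,0],
    [0,0,0,0.0015,0.0434,0,0],
    [0,0,0,0.0015,0.0434,0,0],
    [0,0,0,0.0015,0.0434,0,0],
    [0,0,0,0.0015,0.0434,0,0],
    [0,0,0,0.0015,0.0434,0,0],
    [0,0,0,0,0,0,0],
    [0,0,0,0,0,0,0],
  ],
)

```text
time_s: 25.57
position: [0.6008, 0.1532, 0.3579]
tcp_rot: [-2.216, -2.226, 0.001]
contact_force: [-0.3, 0.6, 0.1]
opening: 0.0302
finger_force: 59.4
```

Call:
move_arm(
  increments=[
    [0,0,0,0,0,-0.0375,0],
    [0,0,0,0,0,-0.0375,0],
    [0,0,0,0,0,-0.0375,0],
    [0,0,0,0,0,-0.0375,0],
    [0,0,0,0,0,-0.0375,0],
    [0,0,0,0,0,0,0],
    [0,0,0,0,0,0,0],
    [0,0,0,0,0,0,0],
  ],
)

```text
time_s: 26.23
position: [0.602, 0.1503, 0.2099]
tcp_rot: [2.222, 2.22, 0.003]
contact_force: [0.0, 0.3, -0.5]
opening: 0.0302
finger_force: 59.4
```

```bash
python3 -c "
from h import *
st()"
```

```text
26.23 [0.602  0.1503 0.2099] yaw -0.05 tilt [0.002  0.0003] [ 0.   0.3 -0.5] 0.0302 59.43184875883162
```

Call:
move_arm(
  increments=[
    [0,0,0,0,0.001,-0.018,0],
    [0,0,0,0,0,-0.009,0],
    [0,0,0,0,0,-0.0025,0],
    [0,0,0,0,0,0,0],
    [0,0,0,0,0,0,0],
  ],
)

```text
time_s: 26.65
position: [0.6021, 0.1519, 0.1871]
tcp_rot: [2.22, 2.22, 0.005]
contact_force: [-1.1, -0.9, 6.4]
opening: 0.03
finger_force: 60.0
```

```bash
python3 -c "
from h import *
st()"
```

```text
26.65 [0.6021 0.1519 0.1871] yaw 0.02 tilt [0.0036 0.0005] [-1.1 -0.9  6.4] 0.03 60.00315531156957
```

Call:
move_arm(
  increments=[
    [0,0,0,0,0,0,1],
    [0,0,0,0,0,0,1],
    [0,0,0,0,0,0,1],
    [0,0,0,0,0,0,1],
    [0,0,0,0,0,0,1],
    [0,0,0,0,0,0,1],
    [0,0,0,0,0,0.02,1],
    [0,0,0,0,0,0.045,1],
    [0,0,0,0,0,0.045,1],
    [0,0,0,0,0,0.045,1],
    [0,0,0,0,0,0.045,1],
    [0,0,0,-0.04,0,0.045,1],
    [0,0,0,-0.045,0,0.02,1],
    [0,0,0,-0.045,0,0,1],
    [0,0,0,-0.045,0,0,1],
    [0,0,0,-0.045,0,0,1],
    [0,0,0,0,0,0,1],
    [0,0,0,0,0,0,1],
    [0,0,0,0,0,0,1],
  ],
)

```text
time_s: 28.23
position: [0.4299, 0.1521, 0.3923]
tcp_rot: [2.22, 2.222, 0.003]
contact_force: [0.7, 0.5, -0.4]
opening: 0.0854
finger_force: 0.0
```

Run:
```python
from h import *
st(); wsnap('w11'); snap('scene','s2')
w=cv2.imread('pics/w11.png'); s=cv2.imread('pics/s2.png')
g=lambda i:cv2.resize(i,(400,300),interpolation=cv2.INTER_AREA)
cv2.imwrite('pics/fin.png',np.hstack([cv2.resize(w[:300,200:500],(390,390)),cv2.resize(s[110:350,100:440],(410,390))]))
```

```text
28.23 [0.4299 0.1521 0.3923] yaw 0.04 tilt [0.002  0.0006] [ 0.7  0.5 -0.4] 0.0854 0.0
28.2333 [0.42986008 0.15206882 0.39231124] [1.e+00 8.e-04 2.e-03]
```

View pics/fin.png

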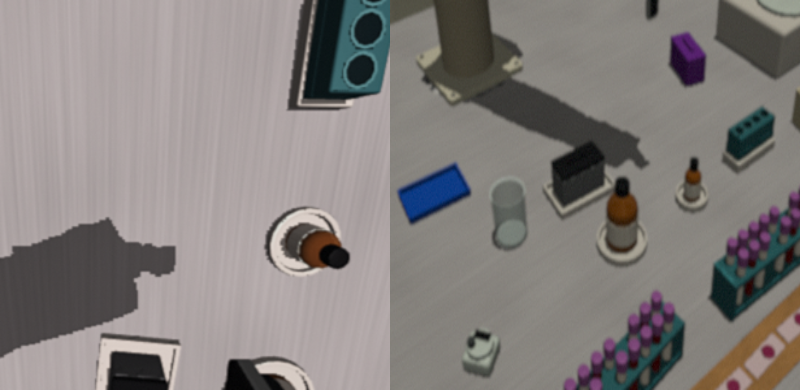

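The picture shows everything in place: the dropper bottle in the small tray at (305,245), the block flush on its base at (345,50), the large bottle and the dish in their trays, and the beaker and counter unmoved.

```bash
python3 -c "
from workcell import *
print(job_done())"
```

```text
the job is handed in; nothing more can be done
None
```

The job is handed in after about 28 s of the 106 s allowed: both bottles and the dish are in their trays, the rack block is home on its studs, and the beaker and tally counter are untouched; the final pictures agree, but the hand-in returned no verdict.

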